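Present the lucky-draw ball

ROBOT

A 6-joint arm with a two-finger parallel gripper is mounted at the origin on the work surface. World frame = base frame: x ahead of the robot, y to its left, z up, the work surface at z = 0. Lengths are in mm, angles in rad, forces in N, time in s.
With the tool pointing down it reaches from about 350 to 975 mm from the base axis. Payload 7.1 kg.
Tool frame: the origin (TCP) lies at the very end of the fingers, on their centre line; the grasp point (between the pads) lies 19 mm behind it; y points along the fingers, x is the direction in which the jaws open and shut, and the axes are right-handed (so a half turn about y gives the same grasp; the last joint's range is limited). The gripper opens to 88 mm and grips with 3 to 60 N. Pads are 20 mm wide; open, the fingers measure 115 mm over their backs; the gripper's body (75 mm by 178 mm) begins 61 mm behind the grasp point.
Start: joints at [-1.332, 0.423, 1.63, -0, 1.089, -0.019], TCP at [159.365, -604.324, 222.675] pointing down, gripper open.
Joint ranges: [-3, 3], [-0.9, 2.11], [0.09, 2.58], [-1.31, 4.45], [0.11, 2.69], [-2.54, 2.54]. Speed limits (rad/s): [2.39, 2.39, 3.01, 3.14, 3.14, 3.14].

INTERFACE

Orientations are given as a rotation vector (axis times angle).
In Python, from workcell import ctrl gives the robot as it stands. The module is installed in compiled form; this text tells all that it offers.
- The arm moves only by the tool jog_arm, never from a script. Its argument "steps" is a list of rows, each an object with "turn": the turn, a rotation vector about the world's x, y, z scaled (see below), a list of three; "dp": the shift along the world's x, y, z scaled (see below), a list of three; "claw": the opening, from 0 (shut) to 1 (fully open). In form: [{"turn": [wx, wy, wz], "dp": [x, y, z], "claw": claw}, ...]. A call has 1 to 12 rows; each row is the pose to reach, as a shift and turn from the pose measured when the call began, turning the shorter way round; what a row does not reach only later rows make up. The controller multiplies each number of a shift by 80 mm and each number of a turn by pi rad. A row lasts 1/12 s, in which the tool goes at most 41.7 mm and 7.16 degrees, less where a joint would pass 70% of its speed; a pose out of reach is approached as far as the arm can. A call with a number of a shift or a turn outside -1 to 1 is refused whole. A call with a gripper value outside its range is refused whole. The fingers move at their own pace and stop on an object; the grip force is fixed at half the most. Time passes only in rows, so rows that repeat a pose let the fingers close. It gives the time, the measured TCP pose, the force and the opening at its end, in the units of the state.
- ctrl.get_obs(): the state, without advancing time (a new reading comes with each control period).
- ctrl.get_image(name): name is "scene" or "top"; returns a dict with "img" (384x512x3 uint8, red, green, blue), "range_z" (384x512 float32, mm along the optical axis (not along the pixel's ray), 0 where there is no reading), "fovy" (degrees; the focal length in pixels is half the picture's height over the tangent of half this angle, whatever the lens; pixels are square), "cx", "cy" (the principal point, pixels), "dist_coeffs" ([k1, k2, p1, p2, k3] as OpenCV has them; the pictures are not rectified), "camera_from_world" (4x4, takes a point from world to camera coordinates). Camera axes: x right, y down, z forward; pixel columns grow to the right and rows downward; lengths in mm; the calibration is good to about 2 mm. A picture is of the moment at which its call begins.
- ctrl.close_job(): hands the job in, once; it reports no verdict.
The state is a dict: "t": time; "qpos": joint angles; "qvel": joint speeds; "joint_torque": joint torques, N m; "ee_pos": TCP position; "orientation": TCP orientation; "ft_force": force on the tool from outside, world axes, zero at the start; "moment": the same for the moment, N m; "width": finger opening in mm.
Only numpy, scipy, OpenCV 4.12 (cv2) and the standard library are available. Lean on these libraries where they do the work, as an engineer would, in place of code of your own. Each camera call takes 0.05 s, during which the arm holds its last target.

TASK

Switch the desk fan off by turning its dial anticlockwise all the way to the end stop, so that the draught cannot blow the draw ball away. Then take the wooden dish by its arch handle, lift it straight up about 10 cm off its plinth, and turn it a quarter turn (either way) above the plinth, keeping it level and the loose ball resting in its middle all the time. Finish still holding the dish up there, level and still, without having disturbed the other things on the table.

Things in the scene. Friction and masses are not known exactly. Their poses are not given: they have to be found in the camera images.
- fan_dial (a joint): speed dial of the white desk fan, angle in rad: 0 = off, the anticlockwise (seen from above) end stop; it grows clockwise up to 2.4 at full speed. It stays where it is left (friction about 0.03 N m). It starts between 0.8 and 1.4.
- fan_dial_grip (a point): middle of the dial's grip, on its vertical axis, about 82 mm above the table. The grip is an upright black bar 42 mm long, 14 mm thick and 32 mm high (this point lies 9 mm above the middle of that height, 7 mm below its top); its x axis runs along the bar and turns with it, z is up. The dial sits on the flat foot (45 mm high) of the fan; the round fan head (170 mm across, top 235 mm above the table, fixed) begins 105 mm from the dial's axis, on the side away from the dish.
- plinth: low square dark wooden block 130 x 130 x 30 mm, fixed to the table; the dish stands on it. Origin: centre of its underside, on the table; x and y along its sides, z up. At the start the dish's axes agree with the plinth's to within 0.1 rad.
- dish: round shallow wooden dish, 152 mm across and 24.5 mm high, with an arch handle over its middle, 150 to 310 g. Origin: centre of its underside (30 mm above the table at the start); z up, x along the handle's bar. Two uprights at x = +-74 mm carry the bar; the ball is free beneath it.
- dish_grip (a point): middle of the bar of the dish's arch handle, 115 mm above the dish's underside, straight above the dish's centre. The bar runs along the dish's x: 155 mm long, 12 mm thick (along y), 18 mm high (9 mm above and below this point). The ball's top is 73 mm below this point.
- dish_seat (a point): centre of the dish's inside, 6 mm above its underside. The inside is flat to 9 mm from the centre, then rises at 7 degrees to 31 mm, 14 degrees to 64 mm and 40 degrees at the lip: the ball begins to roll off the middle at 7 degrees of tilt or about 1.2 m/s2 of sideways acceleration, less if jerked.
- ball_center (a point): centre of the loose wooden ball, 36 mm in diameter, 20 g, that lies in the middle of the dish (18 mm above the seat).
- tin: bystander: round tin 84 mm across, 75 mm high; origin at the centre of its underside. The plinth and it may change places.
- tube_a: bystander: upright cardboard tube with a black cap, 44 mm across, 85 mm high; origin at the centre of its underside.
- tube_b: bystander: a second tube like tube_a.
- giftbox_a: bystander: small white gift box with a band, 60 x 85 x 45 mm; origin at the centre of its underside.
- giftbox_b: bystander: a second gift box like giftbox_a.
- mug: bystander: white mug 76 mm across, 90 mm high; origin at the centre of its underside.
- brush: bystander: small flat paste brush 160 mm long, lying on the table between the robot and the dish; x along it, handle towards -x.
There are look-alikes about, which are no part of the job. Of the things like the plinth, leave any that is orange or purple; of the rest the larger one is meant.

How it is judged (in metres and radians):
On the way, in this order (a step that is already met when the one before it is completed fails the run):
1. the fan is off: the dial is at its anticlockwise end stop (value of joint fan_dial below 0.08 rad), for 0.2 s.
2. the dish hangs from the gripper at least 40 mm above its plinth, not yet turned, with the ball in its middle (height (world z) of dish above 0.07 m and angle between the x axis of dish and the x axis of plinth, either way round below 0.4 rad and horizontal distance between ball_center and dish_seat below 0.02 m and contact force between the fingers and dish above 0.5 N), for 0.1 s.
At the end, for the whole second after the job is handed in: Dial within 0.08 rad of off. The gripper alone holds the dish 60 to 200 mm above the plinth, centre within 60 mm of the plinth's, handle a quarter turn (within 0.2 rad) from its start relative to the plinth, level within 0.09 rad, at rest, the ball within 16 mm of its middle (value of joint fan_dial below 0.08 rad and height (world z) of dish between 0.09 and 0.23 m and horizontal distance between dish and plinth below 0.06 m and angle between the x axis of dish and the y axis of plinth, either way round below 0.2 rad and angle between dish's own z axis and vertical below 0.09 rad and horizontal distance between ball_center and dish_seat below 0.016 m and distance between ball_center and dish_seat below 0.026 m and contact force between the fingers and dish above 0.5 N and contact force between dish and plinth below 0.05 N and linear speed of dish below 0.03 m/s and angular speed of dish below 0.15 rad/s); the arm keeps its last pose, push and grip.
It fails at once if the dish lifted while the fan is still on (value of joint fan_dial above 0.12 rad and height (world z) of dish above 0.045 m).
It fails at once if the ball rolled far from the middle of the dish (distance between ball_center and dish_seat above 0.036 m).
It fails at once if the dish tipped (angle between dish's own z axis and vertical above 0.25 rad).
It fails at once if a bystander pushed aside or knocked over (distance of any of tin, tube_a, tube_b, giftbox_a, giftbox_b, mug, brush from where it was at the start of the episode above 0.04 m).
It also fails if it takes over 53 s, if anything falls off the work surface, if the arm or the gripper's body presses on something with over 40 N, if the wrist force passes 120 N, or if a joint passes its speed limit or range.

## Working session

There is one attempt and no reset: what is moved stays moved. The work goes in short steps, Python scripts to look and compute and a tool call to move; the robot and the scene stay as the last step left them, time stands still between calls to the robot, and variables do not carry over. Pictures are saved under pics/ and viewed, and the job is handed in when it is done.

Besides the shell and the picture viewer there is one more tool, called after "Emit:" by a JSON object that holds its "op" and its "data". jog_arm: Moves the arm, as the interface text tells. Its arguments: {"type":"object","properties":{"steps":{"type":"array","items":{"type":"object","properties":{"turn":{"type":"array","items":{"type":"number"}},"dp":{"type":"array","items":{"type":"number"}},"claw":{"type":"number"}}}}},"required":["steps"]}

```bash
mkdir -p pics
cat > h.py <<'E'
import numpy as np,cv2
from workcell import ctrl
def snap(n):
    return ctrl.get_image(n)
def K(d):
    h=d["img"].shape[0]; f=h/2/np.tan(np.radians(d["fovy"])/2)
    return np.array([[f,0,d["cx"]],[0,f,d["cy"]],[0,0,1]])
def ray(d,uv):
    p=cv2.undistortPoints(np.array(uv,float).reshape(-1,1,2),K(d),np.array(d["dist_coeffs"],float)).reshape(-1,2)
    T=np.array(d["camera_from_world"]);R=T[:3,:3];c=-R.T@T[:3,3]
    return c,np.c_[p,np.ones(len(p))]@R
def onz(d,uv,z):
    c,r=ray(d,uv); return c+r*((z-c[2])/r[:,2])[:,None]
def cloud(d):
    h,w=d["img"].shape[:2];u,v=np.meshgrid(np.arange(w),np.arange(h))
    c,r=ray(d,np.c_[u.ravel(),v.ravel()])
    return (c+r*d["range_z"].ravel()[:,None]).reshape(h,w,3)
def proj(d,P):
    T=np.array(d["camera_from_world"])
    return cv2.projectPoints(np.array(P,float).reshape(-1,3),cv2.Rodrigues(T[:3,:3])[0],T[:3,3],K(d),np.array(d["dist_coeffs"],float))[0].reshape(-1,2)
def save(n,im,s=1.5):
    cv2.imwrite("pics/"+n,cv2.resize(im[...,::-1],None,fx=s,fy=s,interpolation=cv2.INTER_CUBIC))
E
python3 - <<'E'
from h import *
print(ctrl.get_obs())
for n in("scene","top"):
    d=snap(n);save(n+"0.png",d["img"]);print(n,d["fovy"],d["cx"],d["cy"],d["dist_coeffs"],d["camera_from_world"],(d["range_z"]==0).mean())
    np.savez(n+"0.npz",**d)
E
```

```text
{'t': 0.0, 'qpos': array([-1.33201390e+00,  4.23800047e-01,  1.63069065e+00, -1.60368318e-05,
        1.08858344e+00, -1.90307046e-02]), 'qvel': array([ 9.58065547e-05, -4.12841943e-04, -5.34117662e-04,  6.06809748e-04,
        3.05670625e-04,  1.05545964e-03]), 'joint_torque': array([ 9.66374173e-04, -5.44623077e+01, -2.73666143e+01,  6.45233877e-02,
        2.27008830e-02, -1.38972964e-04]), 'ee_pos': array([ 159.22575843, -603.80740566,  221.92690503]), 'orientation': array([-1.31925161,  1.01803183, -1.01609048]), 'ft_force': array([-0.2351221 ,  0.12593307,  0.299611  ]), 'moment': array([-0.00493037,  0.03534937, -0.00028252]), 'width': 87.86383645991869}
scene 45.54752657060175 255.71092977776797 190.45433750586506 [-0.16366154  0.          0.          0.          0.        ] [[ 1.02873268e-01  9.94542240e-01  1.74018535e-02 -2.65376561e+01]
 [ 6.86449030e-01 -5.83220848e-02 -7.24835335e-01 -2.43318287e+02]
 [-7.19864445e-01  8.65116652e-02 -6.88702340e-01  1.46608054e+03]
 [ 0.00000000e+00  0.00000000e+00  0.00000000e+00  1.00000000e+00]] 0.0038350423177083335
top 42.8306275584275 247.73634216910727 198.84082219592668 [-0.14720829  0.          0.          0.          0.        ] [[-1.72975224e-02 -9.99782564e-01  1.16455819e-02 -3.61279432e+01]
 [-9.95412433e-01  1.61233953e-02 -9.43086703e-02  4.77704191e+02]
 [ 9.41003979e-02 -1.32234634e-02 -9.95474889e-01  1.47373993e+03]
 [ 0.00000000e+00  0.00000000e+00  0.00000000e+00  1.00000000e+00]] 0.0037892659505208335
```

View pics/scene0.png

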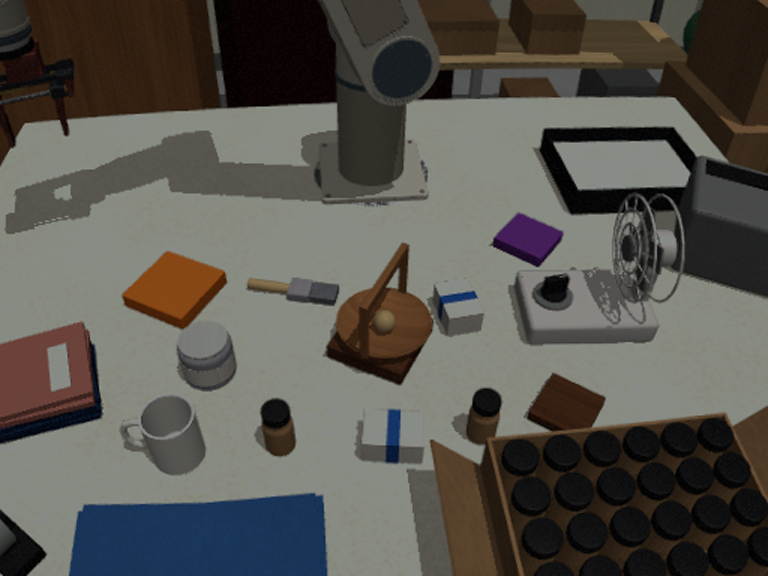

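View pics/top0.png

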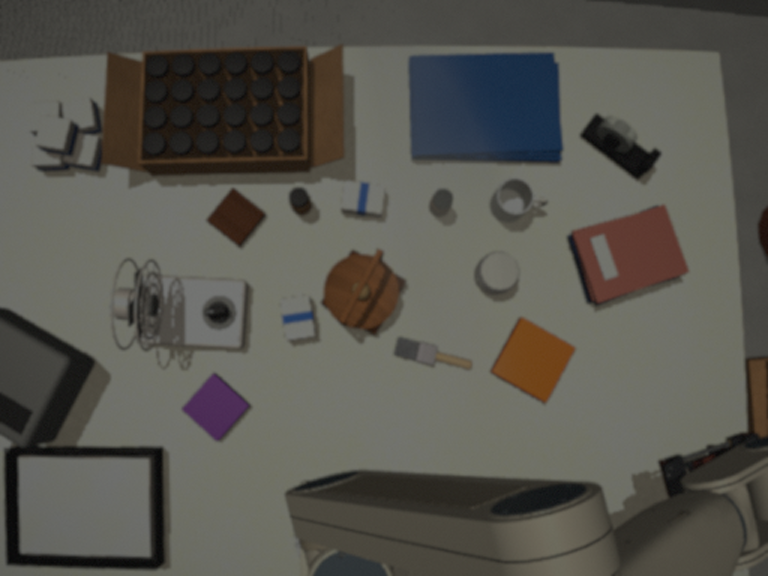

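Both views show the scene (coordinates in the 768x576 top picture). Plinth-like things are orange (530,360), purple (216,406), small dark brown (237,217), and the larger dark brown block under the dish (363,292). I choose the last. The dial is at (219,312). Next I measure these in close crops.

Run:
```python
from h import *
t=dict(np.load("top0.npz"));s=dict(np.load("scene0.npz"))
ct=cloud(t);cs=cloud(s)
a=t["img"][150:250,60:290];b=s["img"][150:270,200:460]
a=cv2.resize(a,(780,340),interpolation=cv2.INTER_CUBIC);b=cv2.resize(b,(600,277),interpolation=cv2.INTER_CUBIC)
im=np.zeros((600,780,3),np.uint8);im[:323]=a[:323];im[323:,:600]=b[:277]
save("crop0.png",np.clip(im*1.5,0,255).astype(np.uint8),1)
from collections import namedtuple
for nm,c in(("top",ct),("scene",cs)):
    for what,(u,v),r,z in (("dial",(146,208),0,(70,95)),("bar",(0,0),0,(138,162))):
        pass
    # dial grip top: z 80..95 in fan box region
    m=(c[...,2]>83)&(c[...,2]<95)&(c[...,1]>60)&(c[...,1]<500)&(c[...,0]>380)&(c[...,0]<900)
    n,l,st,ce=cv2.connectedComponentsWithStats(m.astype(np.uint8))
    for i in range(1,n):
        if st[i,4]>8:
            p=c[l==i];(cx,cy),(w,h),an=cv2.minAreaRect(p[:,:2].astype(np.float32));print(nm,"z83-95",st[i],np.round(p.mean(0)),"rect",round(cx),round(cy),round(w),round(h),round(an))
    m=(c[...,2]>135)&(c[...,2]<165)&(c[...,1]>-200)&(c[...,1]<150)&(c[...,0]>380)&(c[...,0]<900)
    n,l,st,ce=cv2.connectedComponentsWithStats(m.astype(np.uint8))
    for i in range(1,n):
        if st[i,4]>8:
            p=c[l==i];rc=cv2.minAreaRect(p[:,:2].astype(np.float32));print(nm,"bar",st[i],np.round(p.mean(0)),rc,p[:,2].min(),p[:,2].max())
    m=(c[...,2]>15)&(c[...,1]>-450)&(c[...,1]<600)&(c[...,0]>300)&(c[...,0]<900)
    n,l,st,ce=cv2.connectedComponentsWithStats(m.astype(np.uint8))
    for i in range(1,n):
        if st[i,4]>60:
            p=c[l==i];print(nm,"obj",st[i],np.round(p.min(0)),np.round(p.max(0)))
```

```text
top z83-95 [ 70  63  11  48 228] [823. 477.  89.] rect 824 480 26 150 89
top z83-95 [119  62  12   8  20] [882. 322.  87.] rect 883 324 13 38 27
top z83-95 [171  63  11   5  14] [879. 165.  89.] rect 880 167 7 32 12
top z83-95 [135  65  12   5  17] [878. 274.  89.] rect 878 275 8 33 13
top z83-95 [189  66   8   2  11] [876. 117.  89.] rect 876 117 22 3 83
top z83-95 [93 68  4 27 36] [841. 417.  90.] rect 840 418 6 81 90
top z83-95 [122  79   8   8  14] [828. 321.  88.] rect 830 320 7 30 48
top z83-95 [155  78  10   9  16] [827. 215.  87.] rect 828 215 11 34 35
top z83-95 [173  79  10   7  12] [825. 161.  90.] rect 826 160 9 33 33
top z83-95 [101  82  12   7  18] [825. 378.  87.] rect 825 381 11 35 17
top z83-95 [136  84   8   3  12] [821. 276.  90.] rect 821 279 6 23 2
top z83-95 [93 96  3  7 13] [782. 416.  90.] rect 783 417 21 6 3
top z83-95 [124  97   6   7  10] [776. 316.  88.] rect 776 316 5 24 55
top z83-95 [140  96   8   9  17] [771. 264.  89.] rect 773 263 7 33 52
top z83-95 [102  99  10   6  17] [770. 376.  89.] rect 770 377 6 31 29
top z83-95 [147 105   6   4  12] [753. 247
[... 4304 characters left out ...]
128] [300. 243.  15.] [330. 305.  28.]
scene obj [  85  175   66   42 1765] [ 300. -450.   15.] [ 435. -287.   36.]
scene obj [165 185  61  16 507] [ 338. -247.   15.] [400. -91.  24.]
scene obj [289 186  34  35 868] [394.  68.  15.] [487. 139.  51.]
scene obj [ 118  214   39   44 1347] [ 486. -342.   15.] [ 567. -260.   81.]
scene obj [  287   248   225   134 17243] [591.   4.  15.] [900. 486. 119.]
scene obj [  79  262   57   52 1797] [ 634. -411.   15.] [ 712. -298.   94.]
scene obj [173 265  24  37 676] [ 649. -213.   15.] [ 693. -169.   89.]
scene obj [ 241  273   42   34 1308] [649. -77.  15.] [721.  14.  50.]
scene obj [  46  329  172   55 8311] [ 764. -450.   15.] [ 885. -134.   44.]
```

View pics/crop0.png

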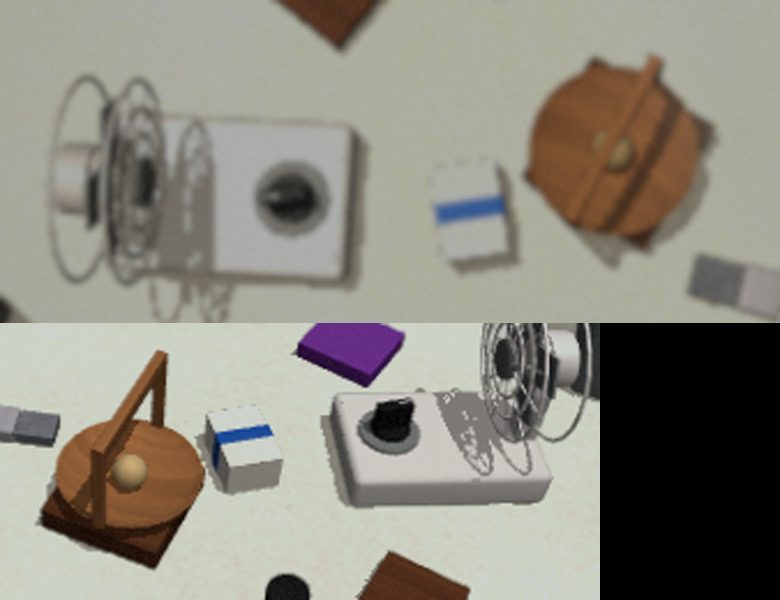

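```bash
cat >> h.py <<'E'
from scipy.spatial.transform import Rotation as Ro
def st():
    o=ctrl.get_obs();R=Ro.from_rotvec(o["orientation"]).as_matrix()
    print("t %.2f"%o["t"],"p",np.round(o["ee_pos"],1),"yaw",round(np.degrees(np.arctan2(R[1,0],R[0,0])),2),"toolY",np.round(R[:,1],4),"q",np.round(o["qpos"],2),"F",np.round(o["ft_force"],1),"M",np.round(o["moment"],2),"w",round(o["width"],1))
    return o,R
E
python3 -c "
from h import *
st()"
```

```text
t 0.10 p [ 159.2 -603.9  222. ] yaw -75.23 toolY [-3.0e-04  1.3e-03 -1.0e+00] q [-1.33  0.42  1.63 -0.    1.09 -0.02] F [-0.2  0.  -0.1] M [ 0.02  0.01 -0.06] w 87.6
```

Emit:
{"op": "jog_arm", "data": {"steps": [{"dp": [1, 1, 0], "turn": [0, 0, 0], "claw": 1}, {"dp": [1, 1, 0], "turn": [0, 0, 0], "claw": 1}, {"dp": [1, 1, 0], "turn": [0, 0, 0], "claw": 1}]}}

```text
t: 0.35
ee_pos: [240.1, -521.7, 221.3]
orientation: [-1.318, 1.019, -1.016]
ft_force: [0.5, -0.4, 0.4]
width: 88.0
```

```bash
python3 -c "
from h import *
st()"
```

```text
t 0.35 p [ 240.1 -521.7  221.3] yaw -75.28 toolY [-5.0e-04  3.1e-03 -1.0e+00] q [-1.16  0.35  1.74  0.    1.05  0.15] F [ 0.5 -0.4  0.4] M [ 0.02 -0.02  0.  ] w 88.0
```

Emit:
{"op": "jog_arm", "data": {"steps": [{"dp": [1, 1, 0], "turn": [0, 0, 0.05], "claw": 1}, {"dp": [1, 1, 0], "turn": [0, 0, 0.05], "claw": 1}, {"dp": [1, 1, 0], "turn": [0, 0, 0.05], "claw": 1}]}}

```text
t: 0.6
ee_pos: [321.3, -439.3, 221.0]
orientation: [-1.375, 0.9, -0.894]
ft_force: [-0.2, -0.6, 0.4]
width: 88.0
```

Emit:
{"op": "jog_arm", "data": {"steps": [{"dp": [1, 1, 0], "turn": [0, 0, 0.05], "claw": 1}, {"dp": [1, 1, 0], "turn": [0, 0, 0.05], "claw": 1}, {"dp": [1, 1, 0], "turn": [0, 0, 0.05], "claw": 1}]}}

```text
t: 0.85
ee_pos: [402.7, -357.0, 220.8]
orientation: [-1.425, 0.778, -0.772]
ft_force: [-0.7, -0.3, -0.4]
width: 87.9
```

Emit:
{"op": "jog_arm", "data": {"steps": [{"dp": [0.5, 1, 0], "turn": [0, 0, 0.05], "claw": 1}, {"dp": [0.5, 1, 0], "turn": [0, 0, 0.05], "claw": 1}, {"dp": [0.5, 1, 0], "turn": [0, 0, 0.05], "claw": 1}]}}

```text
t: 1.1
ee_pos: [444.0, -272.5, 220.4]
orientation: [-1.467, 0.654, -0.646]
ft_force: [0.2, -0.9, 0.2]
width: 87.7
```

Emit:
{"op": "jog_arm", "data": {"steps": [{"dp": [0, 1, 0], "turn": [0, 0, 0.05], "claw": 1}, {"dp": [0, 1, 0], "turn": [0, 0, 0.05], "claw": 1}, {"dp": [0, 1, 0], "turn": [0, 0, 0.05], "claw": 1}]}}

```text
t: 1.35
ee_pos: [442.7, -187.6, 219.6]
orientation: [-1.501, 0.532, -0.517]
ft_force: [0.7, 0.4, -0.4]
width: 87.9
```

Emit:
{"op": "jog_arm", "data": {"steps": [{"dp": [0, 1, 0], "turn": [0, 0, 0.05], "claw": 1}, {"dp": [0, 1, 0], "turn": [0, 0, 0.05], "claw": 1}, {"dp": [0, 1, 0], "turn": [0, 0, 0.05], "claw": 1}]}}

```text
t: 1.6
ee_pos: [441.6, -103.5, 219.3]
orientation: [-1.528, 0.408, -0.39]
ft_force: [-0.2, -0.1, -0.9]
width: 87.8
```

Emit:
{"op": "jog_arm", "data": {"steps": [{"dp": [0, 1, 0], "turn": [0, 0, 0.05], "claw": 1}, {"dp": [0, 1, 0], "turn": [0, 0, 0.05], "claw": 1}, {"dp": [0, 1, 0], "turn": [0, 0, 0.05], "claw": 1}]}}

```text
t: 1.85
ee_pos: [441.2, -19.6, 219.2]
orientation: [-1.547, 0.283, -0.263]
ft_force: [-0.5, 0.0, -0.3]
width: 88.1
```

Emit:
{"op": "jog_arm", "data": {"steps": [{"dp": [0, 1, 0], "turn": [0, 0, 0.05], "claw": 1}, {"dp": [0, 1, 0], "turn": [0, 0, 0.05], "claw": 1}, {"dp": [0, 1, 0], "turn": [0, 0, 0.05], "claw": 1}]}}

```text
t: 2.1
ee_pos: [441.6, 64.2, 219.3]
orientation: [-1.56, 0.156, -0.136]
ft_force: [-0.7, 0.3, -0.2]
width: 87.8
```

Emit:
{"op": "jog_arm", "data": {"steps": [{"dp": [0, 1, 0], "turn": [0, 0, 0.05], "claw": 1}, {"dp": [0, 1, 0], "turn": [0, 0, 0.05], "claw": 1}, {"dp": [0, 1, 0], "turn": [0, 0, 0.05], "claw": 1}]}}

```text
t: 2.35
ee_pos: [442.6, 148.0, 219.5]
orientation: [-1.564, 0.029, -0.011]
ft_force: [-0.2, -0.6, -0.2]
width: 88.0
```

```bash
python3 -c "
from h import *
st()"
```

```text
t 2.35 p [442.6 148.  219.5] yaw -1.46 toolY [-0.0115  0.007  -0.9999] q [0.29 0.2  1.97 0.01 0.99 0.31] F [-0.2 -0.6 -0.2] M [ 0.01 -0.05 -0.01] w 88.0
```

Emit:
{"op": "jog_arm", "data": {"steps": [{"dp": [0.13, 1, 0], "turn": [-0.002, -0.004, 0.04], "claw": 1}, {"dp": [0.13, 1, 0], "turn": [-0.002, -0.004, 0.04], "claw": 1}, {"dp": [0.13, 1, 0], "turn": [-0.002, -0.004, 0.04], "claw": 1}, {"dp": [0.13, 1, 0], "turn": [-0.002, -0.004, 0.04], "claw": 1}]}}

```text
t: 2.68
ee_pos: [453.9, 228.5, 219.3]
orientation: [-1.57, -0.08, 0.079]
ft_force: [-1.4, -0.9, 0.4]
width: 87.7
```

Emit:
{"op": "jog_arm", "data": {"steps": [{"dp": [0, 0.4, -0.5], "turn": [0, 0, 0], "claw": 1}, {"dp": [0, 0.4, -0.8], "turn": [0, 0, 0], "claw": 1}, {"dp": [0, 0.4, -0.8], "turn": [0, 0, 0], "claw": 1}, {"dp": [0, 0.4, -0.8], "turn": [0, 0, 0], "claw": 1}, {"dp": [0, 0.4, -0.8], "turn": [0, 0, 0], "claw": 1}]}}

```text
t: 3.1
ee_pos: [454.5, 259.1, 156.2]
orientation: [-1.57, -0.079, 0.077]
ft_force: [0.1, -0.6, 0.0]
width: 87.9
```

Run:
```python
from h import *
o,R=st()
d=snap("scene");u=proj(d,[o["ee_pos"]])[0];print(u)
x,y=int(u[0]),int(u[1]);im=d["img"][max(0,y-75):y+75,max(0,x-90):x+90]
save("dial1.png",np.clip(im*1.5,0,255).astype(np.uint8),4)
c=cloud(d)
```

```text
t 3.10 p [454.5 259.1 156.2] yaw 5.68 toolY [ 9.e-04 -8.e-04 -1.e+00] q [ 0.5   0.37  1.9  -0.    0.87  0.4 ] F [ 0.1 -0.6  0. ] M [-0.05 -0.08  0.02] w 87.9
[376.009022   164.87943828]
```

View pics/dial1.png

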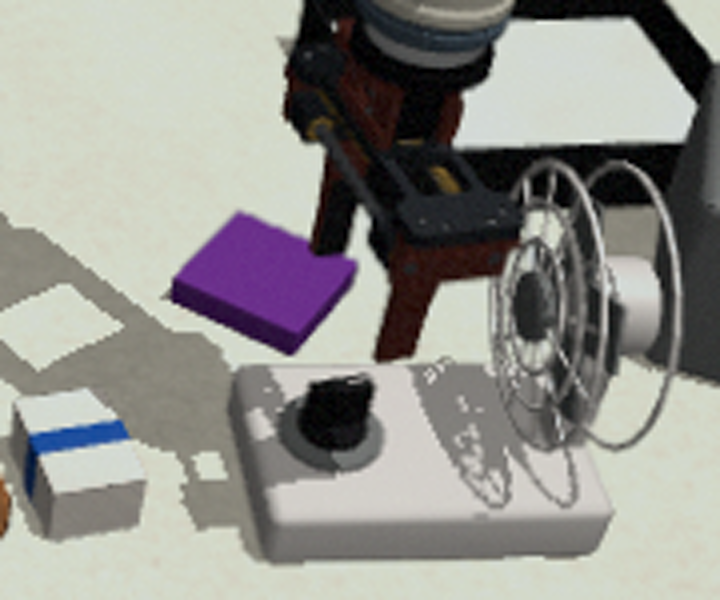

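The fingers (crop 330,240 and 400,340) straddle the black dial bar (340,415). I descend.

Emit:
{"op": "jog_arm", "data": {"steps": [{"dp": [-0.02, 0.04, -0.4], "turn": [0, 0, 0], "claw": 1}, {"dp": [-0.02, 0.04, -0.8], "turn": [0, 0, 0], "claw": 1}, {"dp": [-0.02, 0.04, -0.8], "turn": [0, 0, 0], "claw": 1}, {"dp": [-0.02, 0.04, -0.8], "turn": [0, 0, 0], "claw": 1}]}}

```text
t: 3.48
ee_pos: [453.2, 261.8, 93.4]
orientation: [-1.57, -0.078, 0.076]
ft_force: [-0.1, 0.1, 0.8]
width: 87.5
```

Emit:
{"op": "jog_arm", "data": {"steps": [{"dp": [0, 0, -0.33], "turn": [0, 0, 0], "claw": 1}, {"dp": [0, 0, -0.33], "turn": [0, 0, 0], "claw": 1}, {"dp": [0, 0, -0.33], "turn": [0, 0, 0], "claw": 1}]}}

```text
t: 3.73
ee_pos: [453.8, 261.7, 68.5]
orientation: [-1.57, -0.078, 0.076]
ft_force: [0.1, 0.6, -0.6]
width: 87.8
```

```bash
python3 -c "
from h import *
st()"
```

```text
t 3.73 p [453.8 261.7  68.5] yaw 5.61 toolY [ 1.6e-03 -5.0e-04 -1.0e+00] q [ 0.5   0.51  1.94 -0.    0.68  0.4 ] F [ 0.1  0.6 -0.6] M [-0.06 -0.06  0.  ] w 87.8
```

Emit:
{"op": "jog_arm", "data": {"steps": [{"dp": [0, 0, -0.03], "turn": [0, 0, 0], "claw": 0}, {"dp": [0, 0, -0.03], "turn": [0, 0, 0], "claw": 0}, {"dp": [0, 0, -0.03], "turn": [0, 0, 0], "claw": 0}, {"dp": [0, 0, -0.03], "turn": [0, 0, 0], "claw": 0}, {"dp": [0, 0, -0.03], "turn": [0, 0, 0], "claw": 0}, {"dp": [0, 0, -0.03], "turn": [0, 0, 0], "claw": 0}, {"dp": [0, 0, -0.03], "turn": [0, 0, 0], "claw": 0}, {"dp": [0, 0, -0.03], "turn": [0, 0, 0], "claw": 0}, {"dp": [0, 0, -0.03], "turn": [0, 0, 0], "claw": 0}]}}

```text
t: 4.48
ee_pos: [453.7, 261.7, 66.0]
orientation: [-1.57, -0.078, 0.076]
ft_force: [-0.5, -0.1, -0.1]
width: 31.4
```

```bash
python3 -c "
from h import *
st()"
```

```text
t 4.48 p [453.7 261.7  66. ] yaw 5.62 toolY [ 1.4e-03 -6.0e-04 -1.0e+00] q [ 0.5   0.52  1.94 -0.    0.68  0.4 ] F [-0.5 -0.1 -0.1] M [-0.02 -0.06 -0.01] w 31.4
```

Emit:
{"op": "jog_arm", "data": {"steps": [{"dp": [0, 0, 0], "turn": [0, 0, 0], "claw": 0}, {"dp": [0, 0, 0], "turn": [0, 0, 0], "claw": 0}, {"dp": [0, 0, 0], "turn": [0, 0, 0], "claw": 0}, {"dp": [0, 0, 0], "turn": [0, 0, 0], "claw": 0}, {"dp": [0, 0, 0], "turn": [0, 0, 0], "claw": 0}]}}

```text
t: 4.9
ee_pos: [452.1, 261.5, 65.8]
orientation: [-1.571, -0.075, 0.078]
ft_force: [-5.3, 1.2, 3.7]
width: 13.8
```

```bash
python3 -c "
from h import *
st()"
```

```text
t 4.90 p [452.1 261.5  65.8] yaw 5.6 toolY [-0.0015 -0.0014 -1.    ] q [ 0.5   0.52  1.95 -0.    0.68  0.4 ] F [-5.3  1.2  3.7] M [ 0.17  0.81 -0.02] w 13.8
```

Emit:
{"op": "jog_arm", "data": {"steps": [{"dp": [-0.01, 0, 0], "turn": [0, 0, 0.04], "claw": 0}, {"dp": [-0.01, 0, 0], "turn": [0, 0, 0.08], "claw": 0}, {"dp": [-0.01, 0, 0], "turn": [0, 0, 0.12], "claw": 0}, {"dp": [-0.01, 0, 0], "turn": [0, 0, 0.16], "claw": 0}, {"dp": [-0.01, 0, 0], "turn": [0, 0, 0.2], "claw": 0}, {"dp": [-0.01, 0, 0], "turn": [0, 0, 0.2], "claw": 0}]}}

```text
t: 5.4
ee_pos: [452.9, 262.0, 65.9]
orientation: [-1.496, -0.574, 0.571]
ft_force: [5.2, 0.0, -5.2]
width: 14.0
```

```bash
python3 -c "
from h import *
st()"
```

```text
t 5.40 p [452.9 262.   65.9] yaw 41.93 toolY [ 2.6e-03 -9.0e-04 -1.0e+00] q [ 0.5   0.52  1.95 -0.    0.68 -0.23] F [ 5.2  0.  -5.2] M [-0.03 -1.2   0.07] w 14.0
```

Emit:
{"op": "jog_arm", "data": {"steps": [{"dp": [0, 0, 0], "turn": [0, 0, 0.03], "claw": 0}, {"dp": [0, 0, 0], "turn": [0, 0, 0.06], "claw": 0}, {"dp": [0, 0, 0], "turn": [0, 0, 0.07], "claw": 0}, {"dp": [0, 0, 0], "turn": [0, 0, 0.07], "claw": 0}]}}

```text
t: 5.73
ee_pos: [453.2, 262.2, 65.8]
orientation: [-1.442, -0.744, 0.739]
ft_force: [1.7, 1.2, -2.4]
width: 13.4
```

```bash
python3 -c "
from h import *
st()"
```

```text
t 5.73 p [453.2 262.2  65.8] yaw 54.49 toolY [ 0.0032  0.     -1.    ] q [ 0.5   0.52  1.95 -0.    0.68 -0.45] F [ 1.7  1.2 -2.4] M [ 0.26 -0.41  0.03] w 13.4
```

Emit:
{"op": "jog_arm", "data": {"steps": [{"dp": [0, 0, 0], "turn": [0, 0, 0.03], "claw": 0}, {"dp": [0, 0, 0], "turn": [0, 0, 0.05], "claw": 0}, {"dp": [0, 0, 0], "turn": [0, 0, 0.05], "claw": 0}]}}

```text
t: 5.98
ee_pos: [453.3, 262.4, 65.8]
orientation: [-1.395, -0.865, 0.859]
ft_force: [1.9, 2.0, -2.0]
width: 13.7
```

```bash
python3 -c "
from h import *
st()"
```

```text
t 5.98 p [453.3 262.4  65.8] yaw 63.46 toolY [ 3.5e-03  9.0e-04 -1.0e+00] q [ 0.5   0.52  1.95 -0.    0.67 -0.6 ] F [ 1.9  2.  -2. ] M [ 0.29 -0.28  0.01] w 13.7
```

Emit:
{"op": "jog_arm", "data": {"steps": [{"dp": [0, 0, 0], "turn": [0, 0, 0.02], "claw": 0}, {"dp": [0, 0, 0], "turn": [0, 0, 0.04], "claw": 0}, {"dp": [0, 0, 0], "turn": [0, 0, 0.04], "claw": 0}]}}

```text
t: 6.23
ee_pos: [453.4, 262.6, 65.8]
orientation: [-1.352, -0.959, 0.953]
ft_force: [1.1, 2.0, -1.5]
width: 13.8
```

```bash
python3 -c "
from h import *
st()"
```

```text
t 6.23 p [453.4 262.6  65.8] yaw 70.57 toolY [ 0.0035  0.0016 -1.    ] q [ 0.5   0.52  1.95 -0.    0.67 -0.73] F [ 1.1  2.  -1.5] M [ 0.28 -0.29  0.05] w 13.8
```

Emit:
{"op": "jog_arm", "data": {"steps": [{"dp": [0, 0, 0], "turn": [0, 0, 0.02], "claw": 0}, {"dp": [0, 0, 0], "turn": [0, 0, 0.04], "claw": 0}, {"dp": [0, 0, 0], "turn": [0, 0, 0.04], "claw": 0}]}}

```text
t: 6.48
ee_pos: [453.5, 262.8, 65.8]
orientation: [-1.304, -1.052, 1.045]
ft_force: [1.2, 2.7, -0.8]
width: 13.7
```

```bash
python3 -c "
from h import *
st()"
```

```text
t 6.48 p [453.5 262.8  65.8] yaw 77.65 toolY [ 0.0035  0.0023 -1.    ] q [ 0.5   0.52  1.95  0.    0.67 -0.85] F [ 1.2  2.7 -0.8] M [ 0.37 -0.27  0.05] w 13.7
```

Emit:
{"op": "jog_arm", "data": {"steps": [{"dp": [0, 0, 0], "turn": [0, 0, 0.02], "claw": 0}, {"dp": [0, 0, 0], "turn": [0, 0, 0.03], "claw": 0}, {"dp": [0, 0, 0], "turn": [0, 0, 0.03], "claw": 0}]}}

```text
t: 6.73
ee_pos: [453.5, 262.9, 65.8]
orientation: [-1.266, -1.12, 1.113]
ft_force: [0.6, 2.6, -2.6]
width: 13.7
```

```bash
python3 -c "
from h import *
st()"
```

```text
t 6.73 p [453.5 262.9  65.8] yaw 82.83 toolY [ 0.0033  0.0028 -1.    ] q [ 0.5   0.52  1.95  0.    0.67 -0.94] F [ 0.6  2.6 -2.6] M [ 0.37 -0.25  0.  ] w 13.7
```

Emit:
{"op": "jog_arm", "data": {"steps": [{"dp": [0, 0, 0], "turn": [0, 0, 0.02], "claw": 0}, {"dp": [0, 0, 0], "turn": [0, 0, 0.03], "claw": 0}, {"dp": [0, 0, 0], "turn": [0, 0, 0.03], "claw": 0}]}}

```text
t: 6.98
ee_pos: [453.6, 263.0, 65.8]
orientation: [-1.225, -1.187, 1.179]
ft_force: [1.0, 1.8, -2.7]
width: 14.1
```

```bash
python3 -c "
from h import *
st()"
```

```text
t 6.98 p [453.6 263.   65.8] yaw 87.95 toolY [ 0.003   0.0035 -1.    ] q [ 0.5   0.52  1.95  0.    0.67 -1.04] F [ 1.   1.8 -2.7] M [ 0.34 -0.4  -0.65] w 14.1
```

The wrist moment jumped to -0.65 N m, so the stop has been met. I press slightly, then look.

Emit:
{"op": "jog_arm", "data": {"steps": [{"dp": [0, 0, 0], "turn": [0, 0, 0.01], "claw": 0}, {"dp": [0, 0, 0], "turn": [0, 0, 0.01], "claw": 0}]}}

```text
t: 7.15
ee_pos: [453.7, 263.0, 65.8]
orientation: [-1.213, -1.207, 1.198]
ft_force: [1.1, 0.8, -2.2]
width: 14.7
```

```bash
python3 -c "
from h import *
st()"
```

```text
t 7.15 p [453.7 263.   65.8] yaw 89.5 toolY [ 0.0031  0.004  -1.    ] q [ 0.5   0.52  1.95  0.    0.67 -1.06] F [ 1.1  0.8 -2.2] M [ 0.25 -0.37 -0.7 ] w 14.7
```

Emit:
{"op": "jog_arm", "data": {"steps": [{"dp": [0, 0, 0], "turn": [0, 0, 0], "claw": 1}, {"dp": [0, 0, 0], "turn": [0, 0, 0], "claw": 1}, {"dp": [0, 0, 0], "turn": [0, 0, 0], "claw": 1}, {"dp": [0, 0, 0], "turn": [0, 0, 0], "claw": 1}, {"dp": [0, 0, 0], "turn": [0, 0, 0], "claw": 1}, {"dp": [0, 0, 0], "turn": [0, 0, 0], "claw": 1}]}}

```text
t: 7.65
ee_pos: [453.6, 263.0, 65.8]
orientation: [-1.213, -1.207, 1.198]
ft_force: [-0.4, 0.5, 0.5]
width: 50.7
```

```bash
python3 -c "
from h import *
st()"
```

```text
t 7.65 p [453.6 263.   65.8] yaw 89.49 toolY [ 0.0029  0.0038 -1.    ] q [ 0.5   0.52  1.95  0.    0.67 -1.06] F [-0.4  0.5  0.5] M [ 0.02 -0.14  0.  ] w 50.7
```

Emit:
{"op": "jog_arm", "data": {"steps": [{"dp": [0, 0, 0.3], "turn": [0, 0, 0], "claw": 1}, {"dp": [0, 0, 0.7], "turn": [0, 0, 0], "claw": 1}, {"dp": [0, 0, 1], "turn": [0, 0, 0], "claw": 1}, {"dp": [0, 0, 1], "turn": [0, 0, 0], "claw": 1}]}}

```text
t: 7.98
ee_pos: [456.1, 264.3, 150.2]
orientation: [-1.215, -1.213, 1.193]
ft_force: [0.7, 0.3, 0.1]
width: 77.4
```

Emit:
{"op": "jog_arm", "data": {"steps": [{"dp": [0, -0.2, 0.8], "turn": [0, 0, 0], "claw": 1}, {"dp": [0, -0.6, 0.8], "turn": [0, 0, 0], "claw": 1}, {"dp": [0, -1, 0.8], "turn": [0, 0, 0], "claw": 1}, {"dp": [0, -1, 0.8], "turn": [0, 0, 0], "claw": 1}]}}

```text
t: 8.32
ee_pos: [456.2, 180.6, 215.3]
orientation: [-1.218, -1.212, 1.191]
ft_force: [-0.9, -0.8, -0.8]
width: 87.6
```

Emit:
{"op": "jog_arm", "data": {"steps": [{"dp": [0, -1, 0], "turn": [0, 0, -0.04], "claw": 1}, {"dp": [0, -1, 0], "turn": [0, 0, -0.08], "claw": 1}, {"dp": [0, -1, 0], "turn": [0, 0, -0.1], "claw": 1}, {"dp": [0, -1, 0], "turn": [0, 0, -0.1], "claw": 1}]}}

```text
t: 8.65
ee_pos: [455.8, 99.0, 214.7]
orientation: [-1.353, -0.971, 0.953]
ft_force: [0.6, -0.5, -0.3]
width: 88.1
```

Run:
```python
from h import *
o,R=st()
ims=[]
for n in("top","scene"):
    d=snap(n);np.savez(n+"1.npz",**d);c=cloud(d)
    u=proj(d,[[453,263,85]])[0];x,y=u.astype(int)
    ims.append(cv2.resize(d["img"][y-40:y+40,x-40:x+40],(390,390),interpolation=cv2.INTER_CUBIC))
    m=(c[...,2]>82)&(c[...,2]<95)&(np.hypot(c[...,0]-453,c[...,1]-263)<40)
    p=c[m];print(n,len(p),cv2.minAreaRect(p[:,:2].astype(np.float32)))
    u=proj(d,[[491,-22,145]])[0];x,y=u.astype(int)
    save(n+"_dish1.png",np.clip(d["img"][y-60:y+60,x-80:x+80]*1.5,0,255).astype(np.uint8),4)
save("dial2.png",np.clip(np.hstack(ims)*1.5,0,255).astype(np.uint8),1)
```

```text
t 8.65 p [455.8  99.  214.7] yaw 71.02 toolY [ 0.0116  0.0025 -0.9999] q [ 0.19  0.19  1.98  0.    0.95 -1.05] F [ 0.6 -0.5 -0.3] M [ 0.05 -0.12 -0.  ] w 88.1
top 66 ((453.4023132324219, 264.0126953125), (13.64033317565918, 38.78961181640625), 88.95484161376953)
scene 84 ((452.2088623046875, 260.78631591796875), (14.770713806152344, 42.17457962036133), 85.90105438232422)
```

View pics/dial2.png

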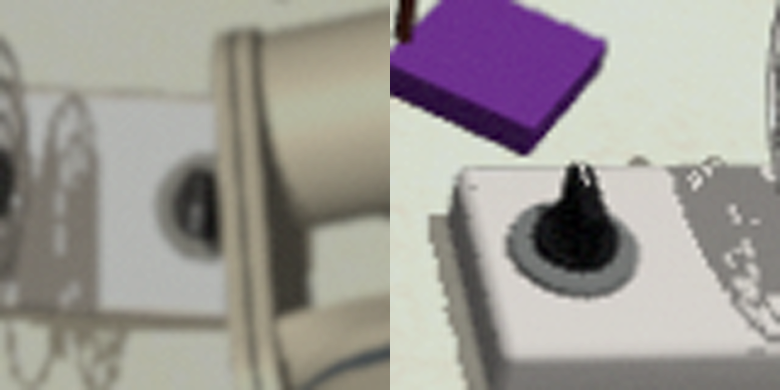

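View pics/top_dish1.png

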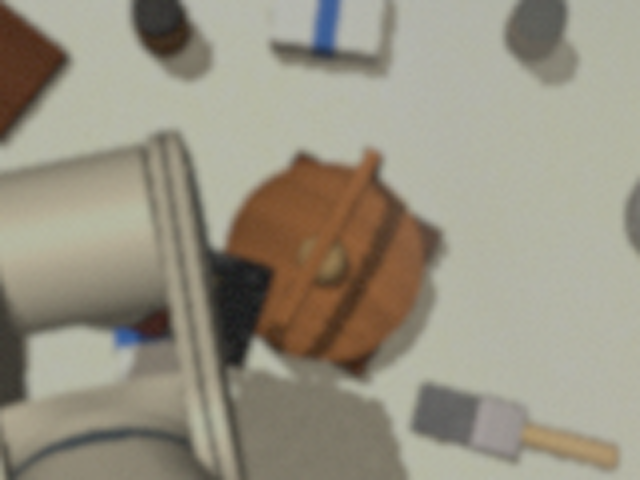

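View pics/scene_dish1.png

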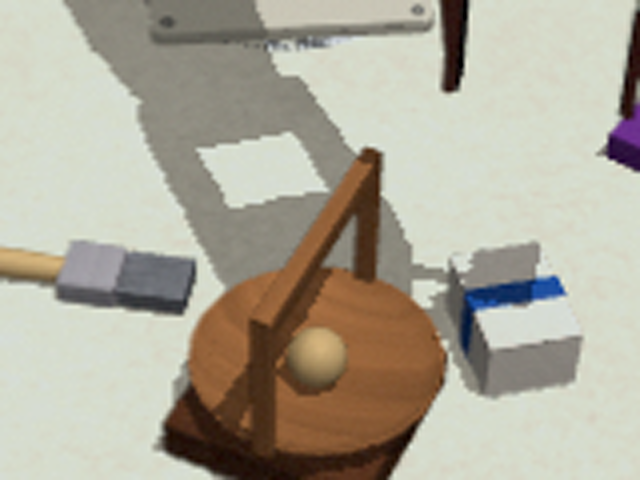

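Run:
```python
from h import *
for n in("top0","scene0","scene1"):
    d=dict(np.load(n+".npz"));c=cloud(d)
    for z0 in (147,151):
        m=(c[...,2]>z0)&(c[...,2]<165)&(np.hypot(c[...,0]-491,c[...,1]+22)<100)
        p=c[m];r=cv2.minAreaRect(p[:,:2].astype(np.float32));print(n,z0,len(p),np.round(np.array(r[0]),1),np.round(r[1],1),round(r[2],1),np.median(p[:,2]))
    m=(c[...,2]>48)&(c[...,2]<62)&(np.hypot(c[...,0]-491,c[...,1]+22)<95)
    p=c[m];print(n,"rim",cv2.minEnclosingCircle(p[:,:2].astype(np.float32)))
d=dict(np.load("top1.npz"))
u=proj(d,[[491,-22,145]])[0];x,y=u.astype(int)
k=np.array([[305,155],[440,235],[360,372]])/4.+[x-80,y-60]
P=onz(d,k,30);print(P,np.degrees(np.arctan2(*(np.diff(P,axis=0)[:,1::-1]).T)),np.linalg.norm(np.diff(P,axis=0),axis=1),(P[0]+P[2])/2)
```

```text
top0 147 230 [491.3 -21.6] [ 12.6 153.3] 60.0 152.44033311215946
top0 151 157 [491.2 -21.9] [ 12.  153.3] 60.0 153.48913130792926
top0 rim ((491.15155029296875, -21.165475845336914), 75.8022232055664)
scene0 147 318 [490.  -25.4] [ 13.9 158.8] 60.3 154.05143426863486
scene0 151 273 [491.  -26.5] [ 12.9 156. ] 60.2 154.35071502566802
scene0 rim ((489.8744201660156, -26.2349796295166), 77.5167236328125)
scene1 147 321 [490.2 -25.6] [ 13.  155.1] 60.2 154.0184917285044
scene1 151 279 [490.4 -25.7] [ 13.  154.5] 60.2 154.28112738322864
scene1 rim ((489.102294921875, -27.708261489868164), 78.7750015258789)
[[ 572.5274239   -10.51468028   30.        ]
 [ 509.24045318 -112.54998445   30.        ]
 [ 405.76806573  -49.66657622   30.        ]] [-121.80908531  148.71164039] [120.06849696 121.08203003] [489.14774481 -30.09062825  30.        ]
```

Emit:
{"op": "jog_arm", "data": {"steps": [{"dp": [0.44, -0.4, 0], "turn": [-0.001, 0.004, -0.03], "claw": 1}, {"dp": [0.44, -0.8, 0], "turn": [-0.001, 0.004, -0.06], "claw": 1}, {"dp": [0.44, -1, 0], "turn": [-0.001, 0.004, -0.061], "claw": 1}, {"dp": [0.44, -1, 0], "turn": [-0.001, 0.004, -0.061], "claw": 1}]}}

```text
t: 9.08
ee_pos: [491.8, 19.8, 214.3]
orientation: [-1.411, -0.821, 0.825]
ft_force: [0.4, -0.1, -0.4]
width: 88.0
```

Emit:
{"op": "jog_arm", "data": {"steps": [{"dp": [0, -0.5, 0], "turn": [0, 0, 0], "claw": 1}, {"dp": [0, -0.5, 0], "turn": [0, 0, 0], "claw": 1}, {"dp": [0, -0.5, 0], "turn": [0, 0, 0], "claw": 1}]}}

```text
t: 9.33
ee_pos: [491.8, -19.7, 214.0]
orientation: [-1.41, -0.822, 0.825]
ft_force: [-1.0, 0.3, -1.1]
width: 87.9
```

```bash
python3 -c "
from h import *
o,R=st()
print((np.array([490.7,-23.5,126])-o['ee_pos'])/80)"
```

```text
t 9.33 p [491.8 -19.7 214. ] yaw 60.59 toolY [-0.0016 -0.0015 -1.    ] q [-0.06  0.24  1.92 -0.    0.98 -1.12] F [-1.   0.3 -1.1] M [ 0.02 -0.15 -0.01] w 87.9
[-0.01334106 -0.04732285 -1.10008717]
```

Emit:
{"op": "jog_arm", "data": {"steps": [{"dp": [-0.01, -0.05, -0.4], "turn": [0, 0, -0.003], "claw": 1}, {"dp": [-0.01, -0.05, -0.8], "turn": [0, 0, -0.003], "claw": 1}, {"dp": [-0.01, -0.05, -0.8], "turn": [0, 0, -0.003], "claw": 1}, {"dp": [-0.01, -0.05, -0.8], "turn": [0, 0, -0.003], "claw": 1}]}}

```text
t: 9.67
ee_pos: [489.8, -22.0, 149.0]
orientation: [-1.409, -0.813, 0.822]
ft_force: [0.2, 0.6, 0.8]
width: 87.5
```

Emit:
{"op": "jog_arm", "data": {"steps": [{"dp": [0, 0, -0.15], "turn": [0, 0, 0], "claw": 1}, {"dp": [0, 0, -0.28], "turn": [0, 0, 0], "claw": 1}, {"dp": [0, 0, -0.28], "turn": [0, 0, 0], "claw": 0.5}, {"dp": [0, 0, -0.28], "turn": [0, 0, 0], "claw": 0.5}, {"dp": [0, 0, -0.28], "turn": [0, 0, 0], "claw": 0.4}, {"dp": [0, 0, -0.28], "turn": [0, 0, 0], "claw": 0.3}, {"dp": [0, 0, -0.28], "turn": [0, 0, 0], "claw": 0.3}, {"dp": [0, 0, -0.28], "turn": [0, 0, 0], "claw": 0.3}, {"dp": [0, 0, -0.28], "turn": [0, 0, 0], "claw": 0.3}]}}

```text
t: 10.42
ee_pos: [489.9, -22.1, 126.9]
orientation: [-1.41, -0.814, 0.822]
ft_force: [-0.3, -0.4, 0.5]
width: 44.5
```

Run:
```python
from h import *
o,R=st()
ims=[]
for n in("top","scene"):
    d=snap(n)
    x,y=proj(d,[[491,-24,120]])[0].astype(int)
    ims.append(cv2.resize(d["img"][y-40:y+40,x-40:x+40],(390,390),interpolation=cv2.INTER_CUBIC))
save("grip1.png",np.clip(np.hstack(ims)*1.5,0,255).astype(np.uint8),1)
```

```text
t 10.42 p [489.9 -22.1 126.9] yaw 60.18 toolY [-5.3e-03 -9.0e-04 -1.0e+00] q [-0.07  0.38  1.99 -0.    0.78 -1.12] F [-0.3 -0.4  0.5] M [-0.03 -0.1  -0.04] w 44.5
```

View pics/grip1.png

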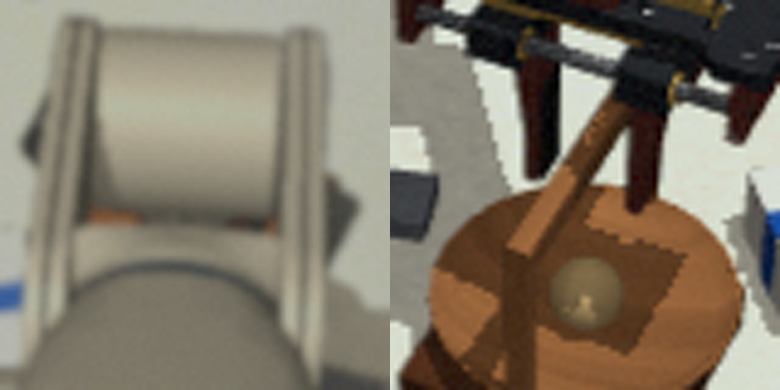

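The scene crop shows the fingers (540,110 and 645,150) on either side of the bar (600,140). I close slowly near contact.

Emit:
{"op": "jog_arm", "data": {"steps": [{"dp": [0, 0, -0.01], "turn": [0, -0.002, 0], "claw": 0.22}, {"dp": [0, 0, -0.01], "turn": [0, -0.002, 0], "claw": 0.22}, {"dp": [0, 0, -0.01], "turn": [0, -0.002, 0], "claw": 0.22}, {"dp": [0, 0, -0.01], "turn": [0, -0.002, 0], "claw": 0.22}, {"dp": [0, 0, -0.01], "turn": [0, -0.002, 0], "claw": 0.22}]}}

```text
t: 10.93
ee_pos: [489.8, -22.1, 125.9]
orientation: [-1.413, -0.818, 0.818]
ft_force: [-0.3, -0.0, -0.0]
width: 19.4
```

Emit:
{"op": "jog_arm", "data": {"steps": [{"dp": [0, 0, 0], "turn": [0, 0, 0], "claw": 0.21}, {"dp": [0, 0, 0], "turn": [0, 0, 0], "claw": 0.2}, {"dp": [0, 0, 0], "turn": [0, 0, 0], "claw": 0.19}, {"dp": [0, 0, 0], "turn": [0, 0, 0], "claw": 0.18}, {"dp": [0, 0, 0], "turn": [0, 0, 0], "claw": 0.17}, {"dp": [0, 0, 0], "turn": [0, 0, 0], "claw": 0.16}, {"dp": [0, 0, 0], "turn": [0, 0, 0], "claw": 0.15}, {"dp": [0, 0, 0], "turn": [0, 0, 0], "claw": 0.14}, {"dp": [0, 0, 0], "turn": [0, 0, 0], "claw": 0.13}, {"dp": [0, 0, 0], "turn": [0, 0, 0], "claw": 0.12}, {"dp": [0, 0, 0], "turn": [0, 0, 0], "claw": 0.1}, {"dp": [0, 0, 0], "turn": [0, 0, 0], "claw": 0}]}}

```text
t: 11.93
ee_pos: [489.6, -22.0, 125.8]
orientation: [-1.412, -0.818, 0.818]
ft_force: [1.2, -0.1, -3.4]
width: 11.6
```

Emit:
{"op": "jog_arm", "data": {"steps": [{"dp": [0, 0, 0], "turn": [0, 0, 0], "claw": 0}, {"dp": [0, 0, 0], "turn": [0, 0, 0], "claw": 0}, {"dp": [0, 0, 0], "turn": [0, 0, 0], "claw": 0}, {"dp": [0, 0, 0], "turn": [0, 0, 0], "claw": 0}]}}

```text
t: 12.27
ee_pos: [489.6, -22.0, 125.7]
orientation: [-1.412, -0.818, 0.818]
ft_force: [0.4, 0.3, -1.9]
width: 11.5
```

```bash
python3 -c "
from h import *
st()"
```

```text
t 12.27 p [489.6 -22.  125.7] yaw 60.18 toolY [ 2.e-04 -7.e-04 -1.e+00] q [-0.07  0.38  1.99 -0.    0.77 -1.12] F [ 0.4  0.3 -1.9] M [ 0.03 -0.14 -0.03] w 11.5
```

Emit:
{"op": "jog_arm", "data": {"steps": [{"dp": [0, 0, 0.01], "turn": [0, 0, 0], "claw": 0}, {"dp": [0, 0, 0.03], "turn": [0, 0, 0], "claw": 0}, {"dp": [0, 0, 0.06], "turn": [0, 0, 0], "claw": 0}, {"dp": [0, 0, 0.1], "turn": [0, 0, 0], "claw": 0}, {"dp": [0, 0, 0.15], "turn": [0, 0, 0], "claw": 0}, {"dp": [0, 0, 0.2], "turn": [0, 0, 0], "claw": 0}, {"dp": [0, 0, 0.25], "turn": [0, 0, 0], "claw": 0}, {"dp": [0, 0, 0.3], "turn": [0, 0, 0], "claw": 0}, {"dp": [0, 0, 0.34], "turn": [0, 0, 0], "claw": 0}, {"dp": [0, 0, 0.37], "turn": [0, 0, 0], "claw": 0}, {"dp": [0, 0, 0.39], "turn": [0, 0, 0], "claw": 0}, {"dp": [0, 0, 0.4], "turn": [0, 0, 0], "claw": 0}]}}

```text
t: 13.27
ee_pos: [489.6, -22.0, 158.0]
orientation: [-1.412, -0.818, 0.818]
ft_force: [-0.3, -0.1, -2.7]
width: 11.9
```

```bash
cat > look.py <<'E'
from h import *
import sys
o,R=st()
d=snap("scene");c=cloud(d);zb=o["ee_pos"][2]+19-115
p0=o["ee_pos"][:2]
x,y=proj(d,[[p0[0],p0[1],zb+40]])[0].astype(int)
save(sys.argv[1],np.clip(d["img"][max(0,y-65):y+65,x-85:x+85]*1.5,0,255).astype(np.uint8),4.5)
# plane of rim
z=c[...,2]; r=np.hypot(c[...,0]-p0[0],c[...,1]-p0[1]-0)
m=(r>45)&(r<82)&(z>zb+2)&(z<zb+40)&(d["range_z"]>0)
p=c[m];
g=[]
for it in range(5):
    # cone fit: z = a+bx+cy+d*rr
    A=np.c_[np.ones(len(p)),p[:,0]-p0[0],p[:,1]-p0[1],np.hypot(p[:,0]-p0[0],p[:,1]-p0[1])]
    s=np.linalg.lstsq(A,p[:,2],rcond=None)[0];e=p[:,2]-A@s
    k=abs(e)<max(2*np.median(abs(e)),1);p=p[k]
print("tilt rad x,y slopes",np.round(s[1:3],3),len(p),np.abs(e).mean())
# ball: pale sphere fit
b=(r<45)&(z>zb+14)&(z<zb+60)&(d["range_z"]>0)
q=c[b]
hsv=cv2.cvtColor(d["img"],cv2.COLOR_RGB2HSV)[b]
from scipy.optimize import least_squares
if len(q)>20:
    f=least_squares(lambda v:np.linalg.norm(q-v,axis=1)-18,[p0[0],p0[1],zb+24],loss="soft_l1",f_scale=1)
    print("ball",np.round(f.x,1),"rel tool",np.round(f.x[:2]-p0,1),len(q),"zb",round(zb,1))
E
python3 look.py lift1.png
```

```text
t 13.27 p [489.6 -22.  158. ] yaw 60.18 toolY [ 5.e-04 -7.e-04 -1.e+00] q [-0.07  0.32  1.97 -0.    0.85 -1.12] F [-0.3 -0.1 -2.7] M [ 0.03 -0.17 -0.05] w 11.9
tilt rad x,y slopes [0.002 0.013] 813 0.7673571395250877
ball [490.2 -23.5  86.7] rel tool [ 0.5 -1.5] 232 zb 62.0
```

View pics/lift1.png

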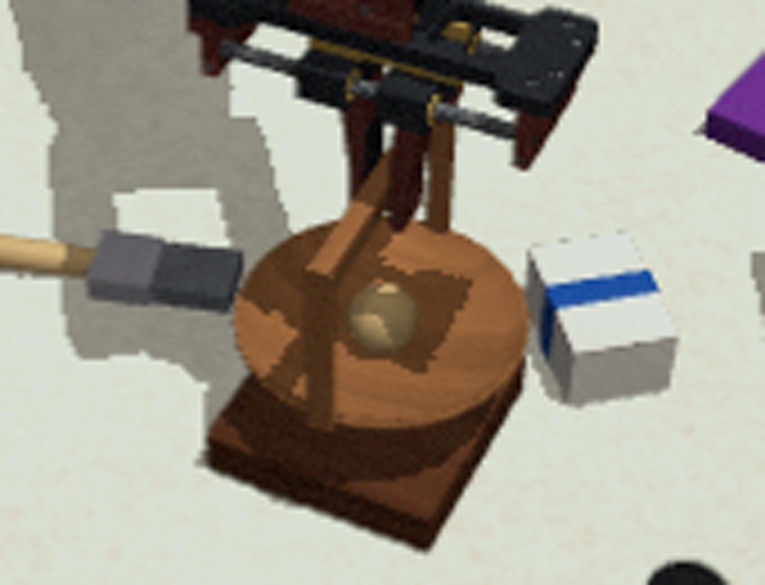

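The dish (crop 380,320) hangs clear and level, with the ball (383,317) in its middle. I lift about 70 mm more; step 2 needs the dish above 70 mm while unturned.

Emit:
{"op": "jog_arm", "data": {"steps": [{"dp": [0, 0, 0.02], "turn": [0, 0, 0], "claw": 0}, {"dp": [0, 0, 0.06], "turn": [0, 0, 0], "claw": 0}, {"dp": [0, 0, 0.12], "turn": [0, 0, 0], "claw": 0}, {"dp": [0, 0, 0.2], "turn": [0, 0, 0], "claw": 0}, {"dp": [0, 0, 0.3], "turn": [0, 0, 0], "claw": 0}, {"dp": [0, 0, 0.42], "turn": [0, 0, 0], "claw": 0}, {"dp": [0, 0, 0.54], "turn": [0, 0, 0], "claw": 0}, {"dp": [0, 0, 0.64], "turn": [0, 0, 0], "claw": 0}, {"dp": [0, 0, 0.72], "turn": [0, 0, 0], "claw": 0}, {"dp": [0, 0, 0.78], "turn": [0, 0, 0], "claw": 0}, {"dp": [0, 0, 0.82], "turn": [0, 0, 0], "claw": 0}, {"dp": [0, 0, 0.84], "turn": [0, 0, 0], "claw": 0}]}}

```text
t: 14.32
ee_pos: [489.8, -22.0, 225.7]
orientation: [-1.413, -0.818, 0.818]
ft_force: [-0.4, 0.1, -2.5]
width: 11.8
```

Emit:
{"op": "jog_arm", "data": {"steps": [{"dp": [0, 0, 0], "turn": [0, 0, 0], "claw": 0}, {"dp": [0, 0, 0], "turn": [0, 0, 0], "claw": 0}, {"dp": [0, 0, 0], "turn": [0, 0, 0], "claw": 0}]}}

```text
t: 14.57
ee_pos: [489.5, -22.0, 225.3]
orientation: [-1.412, -0.818, 0.818]
ft_force: [0.1, 0.7, -2.4]
width: 11.6
```

```bash
python3 look.py lift2.png
```

```text
t 14.57 p [489.5 -22.  225.3] yaw 60.18 toolY [ 2.e-04 -7.e-04 -1.e+00] q [-0.07  0.22  1.92 -0.    1.   -1.12] F [ 0.1  0.7 -2.4] M [ 0.06 -0.21 -0.05] w 11.6
tilt rad x,y slopes [0.002 0.013] 846 0.6999172946570614
ball [489.7 -23.7 154.2] rel tool [ 0.2 -1.7] 240 zb 129.3
```

Emit:
{"op": "jog_arm", "data": {"steps": [{"dp": [0, 0, 0], "turn": [0, 0, -0.002], "claw": 0}, {"dp": [0, 0, 0], "turn": [0, 0, -0.007], "claw": 0}, {"dp": [0, 0, 0], "turn": [0, 0, -0.015], "claw": 0}, {"dp": [0, 0, 0], "turn": [0, 0, -0.026], "claw": 0}, {"dp": [0, 0, 0], "turn": [0, 0, -0.039], "claw": 0}, {"dp": [0, 0, 0], "turn": [0, 0, -0.053], "claw": 0}, {"dp": [0, 0, 0], "turn": [0, 0, -0.067], "claw": 0}, {"dp": [0, 0, 0], "turn": [0, 0, -0.08], "claw": 0}, {"dp": [0, 0, 0], "turn": [0, 0, -0.091], "claw": 0}, {"dp": [0, 0, 0], "turn": [0, 0, -0.099], "claw": 0}, {"dp": [0, 0, 0], "turn": [0, 0, -0.104], "claw": 0}, {"dp": [0, 0, 0], "turn": [0, 0, -0.106], "claw": 0}]}}

```text
t: 15.62
ee_pos: [489.5, -22.0, 225.1]
orientation: [-1.498, -0.56, 0.561]
ft_force: [0.2, 0.4, -2.5]
width: 11.9
```

```bash
python3 look.py turn1.png
```

```text
t 15.62 p [489.5 -22.  225.1] yaw 41.03 toolY [-3.e-04 -7.e-04 -1.e+00] q [-0.07  0.22  1.92 -0.    1.   -0.78] F [ 0.2  0.4 -2.5] M [-0.03 -0.13 -0.02] w 11.9
tilt rad x,y slopes [0.004 0.012] 863 0.7067210008608328
ball [489.4 -24.4 153.9] rel tool [-0.1 -2.4] 251 zb 129.1
```

View pics/turn1.png

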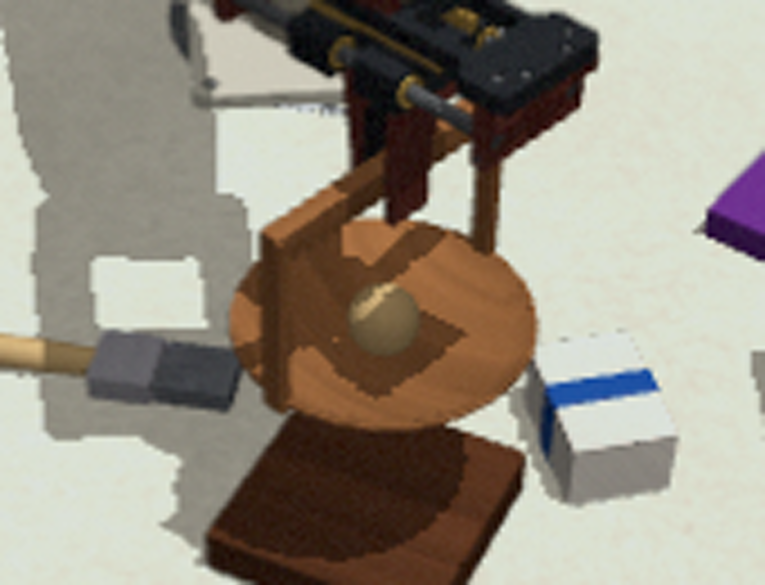

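Emit:
{"op": "jog_arm", "data": {"steps": [{"dp": [0, 0, 0], "turn": [0, 0, -0.002], "claw": 0}, {"dp": [0, 0, 0], "turn": [0, 0, -0.008], "claw": 0}, {"dp": [0, 0, 0], "turn": [0, 0, -0.018], "claw": 0}, {"dp": [0, 0, 0], "turn": [0, 0, -0.032], "claw": 0}, {"dp": [0, 0, 0], "turn": [0, 0, -0.048], "claw": 0}, {"dp": [0, 0, 0], "turn": [0, 0, -0.065], "claw": 0}, {"dp": [0, 0, 0], "turn": [0, 0, -0.082], "claw": 0}, {"dp": [0, 0, 0], "turn": [0, 0, -0.098], "claw": 0}, {"dp": [0, 0, 0], "turn": [0, 0, -0.112], "claw": 0}, {"dp": [0, 0, 0], "turn": [0, 0, -0.122], "claw": 0}, {"dp": [0, 0, 0], "turn": [0, 0, -0.128], "claw": 0}, {"dp": [0, 0, 0], "turn": [0, 0, -0.13], "claw": 0}]}}

```text
t: 16.67
ee_pos: [489.5, -22.0, 225.2]
orientation: [-1.558, -0.241, 0.241]
ft_force: [-0.2, 0.4, -2.7]
width: 11.9
```

Emit:
{"op": "jog_arm", "data": {"steps": [{"dp": [0, 0, 0], "turn": [0, 0, -0.002], "claw": 0}, {"dp": [0, 0, 0], "turn": [0, 0, -0.008], "claw": 0}, {"dp": [0, 0, 0], "turn": [0, 0, -0.018], "claw": 0}, {"dp": [0, 0, 0], "turn": [0, 0, -0.032], "claw": 0}, {"dp": [0, 0, 0], "turn": [0, 0, -0.048], "claw": 0}, {"dp": [0, 0, 0], "turn": [0, 0, -0.065], "claw": 0}, {"dp": [0, 0, 0], "turn": [0, 0, -0.082], "claw": 0}, {"dp": [0, 0, 0], "turn": [0, 0, -0.098], "claw": 0}, {"dp": [0, 0, 0], "turn": [0, 0, -0.112], "claw": 0}, {"dp": [0, 0, 0], "turn": [0, 0, -0.122], "claw": 0}, {"dp": [0, 0, 0], "turn": [0, 0, -0.128], "claw": 0}, {"dp": [0, 0, 0], "turn": [0, 0, -0.13], "claw": 0}]}}

```text
t: 17.67
ee_pos: [489.5, -22.0, 225.2]
orientation: [-1.57, 0.081, -0.08]
ft_force: [-0.4, -0.6, -3.2]
width: 12.2
```

```bash
python3 look.py turn2.png
```

```text
t 17.67 p [489.5 -22.  225.2] yaw -5.86 toolY [-7.e-04 -3.e-04 -1.e+00] q [-0.07  0.22  1.92 -0.    1.    0.03] F [-0.4 -0.6 -3.2] M [-0.05 -0.03  0.02] w 12.2
tilt rad x,y slopes [0.011 0.017] 827 0.6226906731742571
ball [488.8 -25.1 153.9] rel tool [-0.7 -3.1] 248 zb 129.2
```

Emit:
{"op": "jog_arm", "data": {"steps": [{"dp": [0, 0, 0], "turn": [0, 0, -0.002], "claw": 0}, {"dp": [0, 0, 0], "turn": [0, 0, -0.008], "claw": 0}, {"dp": [0, 0, 0], "turn": [0, 0, -0.018], "claw": 0}, {"dp": [0, 0, 0], "turn": [0, 0, -0.032], "claw": 0}, {"dp": [0, 0, 0], "turn": [0, 0, -0.048], "claw": 0}, {"dp": [0, 0, 0], "turn": [0, 0, -0.066], "claw": 0}, {"dp": [0, 0, 0], "turn": [0, 0, -0.085], "claw": 0}, {"dp": [0, 0, 0], "turn": [0, 0, -0.103], "claw": 0}, {"dp": [0, 0, 0], "turn": [0, 0, -0.118], "claw": 0}, {"dp": [0, 0, 0], "turn": [0, 0, -0.129], "claw": 0}, {"dp": [0, 0, 0], "turn": [0, 0, -0.135], "claw": 0}, {"dp": [0, 0, 0], "turn": [0, 0, -0.137], "claw": 0}]}}

```text
t: 18.72
ee_pos: [489.5, -22.0, 225.2]
orientation: [-1.53, 0.419, -0.417]
ft_force: [-0.2, -0.5, -2.5]
width: 12.0
```

Emit:
{"op": "jog_arm", "data": {"steps": [{"dp": [0, 0, 0], "turn": [0, 0, 0], "claw": 0}, {"dp": [0, 0, 0], "turn": [0, 0, 0], "claw": 0}, {"dp": [0, 0, 0], "turn": [0, 0, 0], "claw": 0}, {"dp": [0, 0, 0], "turn": [0, 0, 0], "claw": 0}, {"dp": [0, 0, 0], "turn": [0, 0, 0], "claw": 0}, {"dp": [0, 0, 0], "turn": [0, 0, 0], "claw": 0}, {"dp": [0, 0, 0], "turn": [0, 0, 0], "claw": 0}, {"dp": [0, 0, 0], "turn": [0, 0, 0], "claw": 0}]}}

```text
t: 19.38
ee_pos: [489.5, -22.0, 225.2]
orientation: [-1.53, 0.418, -0.417]
ft_force: [0.5, 0.7, -2.9]
width: 12.0
```

```bash
python3 look.py turn3.png
python3 - <<'E'
from h import *
d=snap("scene");save("final.png",np.clip(d["img"]*1.4,0,255).astype(np.uint8),1.5)
c=cloud(d);m=(c[...,2]>247)&(c[...,2]<262)&(np.hypot(c[...,0]-490,c[...,1]+24)<100)
m=(c[...,2]>236)&(c[...,2]<262)&(np.hypot(c[...,0]-490,c[...,1]+24)<100)&(np.hypot(c[...,0]-490,c[...,1]+24)>25)
hs=cv2.cvtColor(d["img"],cv2.COLOR_RGB2HSV)
p=c[m&(hs[...,1]>110)&(hs[...,2]>60)];print(len(p),cv2.minAreaRect(p[:,:2].astype(np.float32)))
m=(c[...,2]>82)&(c[...,2]<95)&(np.hypot(c[...,0]-453,c[...,1]-263)<40)
p=c[m];print("dial",cv2.minAreaRect(p[:,:2].astype(np.float32)))
E
```

```text
t 19.38 p [489.5 -22.  225.2] yaw -30.55 toolY [-7.e-04  0.e+00 -1.e+00] q [-0.07  0.22  1.92 -0.    1.    0.46] F [ 0.5  0.7 -2.9] M [-0.01 -0.07  0.02] w 12.0
tilt rad x,y slopes [0.011 0.013] 953 0.745887785878008
ball [487.6 -25.3 153.7] rel tool [-1.9 -3.3] 243 zb 129.2
90 ((514.9038696289062, 20.113800048828125), (50.469627380371094, 12.772452354431152), 58.79133987426758)
dial ((453.13824462890625, 260.7663879394531), (13.750165939331055, 39.8420524597168), 86.77803802490234)
```

View pics/final.png

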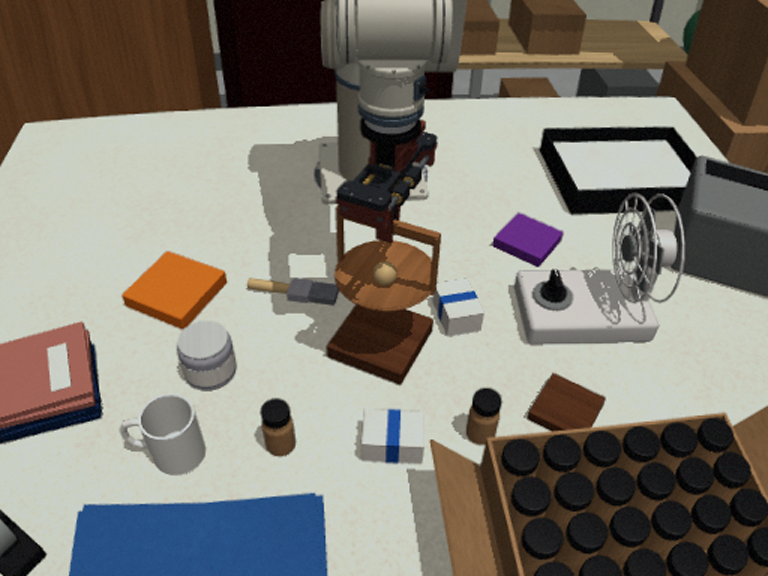

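The picture shows the dish (385,275) hanging level above its plinth (380,342), turned a quarter, with the ball (385,275) in its middle. The dial bar (552,285) is at the stop, and the bystanders look where they were. I hand in.

```bash
python3 -c "
from workcell import ctrl
print(ctrl.close_job())"
```

```text
the job is handed in; nothing more can be done
None
```

The fan is off, and the arm is holding the dish still above its plinth, level, turned a quarter turn, with the ball in the middle. I handed the job in at about 19.5 s; it reports no verdict.

- **Fan:** I gripped the dial bar and turned it anticlockwise until the wrist moment jumped to -0.65 N m. The arm had then turned about 82°; the cameras show the bar turned about 81°.
- **Dish:** I gripped the arch handle, lifted it about 100 mm (underside at 129 mm), then turned it 90.7° by the arm's own reading. The camera shows the handle at 58.8°, against 150° at the start.
- **Last checks:**
  - Measured tilt was about 0.017 rad, with a similar reading (about 0.013 rad) just after lifting.
  - The ball was within about 4 mm of the tool axis.
  - The fingers were 12 mm apart on the bar, and the wrist carried a steady 2.5 to 3 N.
  - The other things on the table looked unmoved in the final picture; I did not re-measure them.
- **Disagreements:** The two cameras differed by 3 to 5 mm in y on the dial and the handle. I took a middle value, and both grasps held.

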